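# Hold the fresh hygiene slide home in the reader

### The arm

A 6-joint arm with a two-finger parallel gripper is mounted at the origin on a cart in front of the work surface, level with it; the furniture and walls round the work are solid. World frame = base frame: x ahead of the robot, y to its left, z up, the work surface at z = 0. Lengths are in m, angles in rad, forces in N, time in s.
With the tool pointing down it reaches from about 0.35 to 0.725 m from the base axis. Payload 6 kg.
Tool frame: the origin (TCP) lies on the centre line of the jaws, within the pads' length; the fingertips stand 17 mm ahead of it and the grasp point (between the pads) lies 2 mm behind it; z points along the fingers, y is the direction in which the jaws open and shut (so a half turn about z gives the same grasp; the last joint's range is limited). The gripper opens to 85 mm and grips with 20 to 120 N. Pads are 22 mm wide; open, the fingers measure 114 mm over their backs; the gripper's body (76 mm by 85 mm) begins 54 mm behind the grasp point. The pads swing forward as they close: fully open they stand 13 mm farther back than shut.
Start: joints at [1.662, 0.04, 0.085, 0, -1.615, -0.334], TCP at [0.144, 0.582, 0.248] pointing down, gripper open.
Joint ranges: [-2.56, 2.56], [-1.29, 2.01], [-1.08, 1.49], [-3.29, 1.98], [-2.81, -0.18], [-2.99, 2.99]. Speed limits (rad/s): [2.57, 2.57, 3.01, 3.14, 3.14, 3.14].

### API

Orientations are given as a unit quaternion [w, x, y, z].
In Python, from station import env, imaging, job, nets gives the robot as it stands.
- The arm moves only by the shell command python3 -m pendant 'ROWS' [OPENING] [FORCE]. ROWS is JSON, a list of rows, each an object with "offset": the shift along the tool's x, y, z in m, a list of three; "turn": the turn about the tool's z in rad. In form: [{"offset": [x, y, z], "turn": turn}, ...]. A call has 1 to 12 rows; each row is the pose to reach, as a shift and turn from the pose commanded when the call began, along the tool's axes at that moment; what a row does not reach only later rows make up. A row lasts 1/8 s, in which the tool goes at most 62.5 mm and 10.7 degrees, less where a joint would pass 70% of its speed; a pose out of reach is approached as far as the arm can. A call with a gripper value outside its range is refused whole. OPENING is the closure, from 0 (fully open) to 1 (shut), set as the call begins (- or left out, the last holds). The fingers move at their own pace and stop on an object; FORCE is the grip in N (left out, the last holds). Time passes only in rows, so rows that repeat a pose let the fingers close. It gives the time, the measured TCP pose, the force and the opening at its end, in the units of the state.
- env.state(): the state, without advancing time (a new reading comes with each control period).
- imaging.capture(name): name is "scene" or "top" or "wrist"; returns a dict with "color" (400x640x3 uint8, red, green, blue), "K" (3x3 intrinsics, pixels), "distortion" ([k1, k2, p1, p2, k3] as OpenCV has them; the pictures are not rectified), "extrinsics" (4x4, takes a point from camera to world coordinates). Camera axes: x right, y down, z forward; pixel columns grow to the right and rows downward; lengths in m; the calibration is good to about 2 mm. A picture is of the moment at which its call begins. There is no depth.
- job.sign_off(): hands the job in, once; it reports no verdict.
Trained networks look in the newest picture that a camera, given by its name, has taken for a name from the list of things; names that differ only in an ending like _2 or _b are one class to them, and where a whole thing is asked for, a point or a joint stands for the part that bears it (a point fixed in the world has none). Each returns a list of dicts, best first, with "score" (0 to 1); they miss things now and then, are a little off and sometimes report something else, mostly with a low value. They report only what shows in the picture. A call takes as long as a camera call. They do not tell look-alikes from the thing itself.
- nets.find_in(name, camera): "at" ([x, y, z] in m, in the coordinates of the camera as it stood for that picture, good to about 4 mm: the middle of the surface that is visible of it).
The state is a dict: "time": time; "qpos": joint angles; "joint_vel": joint speeds; "joint_torque": joint torques, N m; "tcp_pos": TCP position; "orientation": TCP orientation; "force": force on the tool from outside, world axes, zero at the start; "moment": the same for the moment, N m; "opening": finger opening in m.
Only numpy, scipy, OpenCV 4.12 (cv2) and the standard library are available. Lean on these libraries where they do the work, as an engineer would, in place of code of your own. Each camera call takes 0.05 s, during which the arm holds its last target. There are 200 camera calls.

### The job

Two clear hygiene test slides lie on the table; the one lying label down has already been read and stays where it is. Take the one lying label up - with its notched frosted end pointing away from you, the notch is at the right-hand corner - and push it into the mouth of the slide reader, frosted end first and label still up, fully home against the spring inside. The spring would push it out again, so finish while still holding it there, and do not disturb the things standing around.

Things in the scene. Friction and masses are not known exactly. Their poses are not given: they have to be found in the camera images.
- slide: the fresh test slide, a clear plastic plate 90 x 30 x 7 mm lying flat, label up, on a black mat 2 mm thick, at any yaw; 30 g. Origin at the centre of its underside; +x along its length to the frosted end (the last 20 mm, frosted on the label face only), +z up out of the label face. A square notch 10 x 10 mm is cut from the corner at +x, -y. Grip it across its 30 mm width near the clear end.
- slide_tip (a point): middle of the frosted end's edge of the fresh slide, half way up its thickness (45 mm from its centre); the remaining width of that edge is 20 mm, the notch takes the rest
- slide_grip (a point): on the fresh slide's centre line, 20 mm from its clear end, half way up its thickness: a good place to grip
- done_slide: the slide that has been read: the same plate lying label down on the mat at any yaw, so seen from above with the notched end away from you the notch is at the left-hand corner. Origin at the centre of its underside as it lies, +x to its frosted end, +z up, notch at +x, +y. Leave it alone.
- reader: the slide reader, a white bench box fixed to the table, 130 mm deep, 120 wide, 62 high (the sloping display at its back reaches about 90 mm). Origin at the centre of its underside. The mouth is in the -x face; a slide goes in level along the reader's +x. Its top carries a moulded outline of a slide with its notch.
- reader_mouth (a point): centre of the mouth in the plane of the front face, 33.5 mm above the table (mid-thickness of a slide on the channel's floor). Axes as the reader's. The mouth, 43 x 16.5 mm, narrows within 8 mm to a channel 33 wide, 10.5 high, floor 30 above the table. 33.5 mm in, a fixed key fills its -y corner: only a notched end with the label up passes, any other stops short of the ejector.
- ejector (a joint): travel of the sprung ejector in the channel, m: 0 at rest (its face 34 mm behind the front face), 0.008 at its stop, with the slide fully home and its tip 42 mm behind the front face. It pushes back with 2 N at rest and 5 N at the stop.
- timer: white kitchen timer, 34 x 66 x 62 mm, loose bystander; origin at the centre of its underside
- salt_shaker: salt shaker, 44 mm across, 90 mm high, loose bystander; origin at the centre of its underside
- marker_black: marker pen lying beside the mat, 131 mm long, 15 mm thick, loose bystander; origin at the centre of its underside
There are look-alikes about, which are no part of the job. What is shaped like the slide but purple is not meant.

How it is judged:
On the way:
1. the fresh slide is lifted off the table by the fingers (height (world z) of slide above 0.02 m and contact force between the fingers and slide above 1 N), for 0.2 s.
At the end, for the whole second after the job is handed in: The fresh slide is in the reader's channel, frosted end first and label up (within 0.15 rad of level), its tip at least 39 mm behind the front face and the ejector pressed by more than 6 of its 8 mm; the fingers still grip it with more than 2 N and it is still; the read slide has not moved by 10 mm (value of joint ejector above 0.006 m and x of slide_tip in the frame of reader_mouth above 0.039 m and horizontal distance between slide_tip and reader_mouth below 0.0445 m and z of slide_tip in the frame of reader_mouth between -0.004 and 0.006 m and angle between slide's own z axis and vertical below 0.15 rad and contact force between the fingers and slide above 2 N and linear speed of slide below 0.02 m/s and distance of done_slide from where it was at the start of the episode below 0.01 m); the arm keeps its last pose, push and grip.
It fails at once if the slide that has been read is moved by more than 10 mm (distance of done_slide from where it was at the start of the episode above 0.01 m).
It fails at once if the timer, the salt shaker or the marker is moved by more than 20 mm (distance of any of timer, salt_shaker, marker_black from where it was at the start of the episode above 0.02 m).
It also fails if it takes over 38 s, if anything falls off the work surface, if the arm or the gripper's body presses on something with over 40 N, if the wrist force passes 120 N, or if a joint passes its speed limit or range.

## Working session

There is one attempt and no reset: what is moved stays moved. The work goes in short steps, Python scripts to look and compute and a shell command to move; the robot and the scene stay as the last step left them, time stands still between calls to the robot, and variables do not carry over. Pictures are saved under pics/ and viewed, about 8 in all and at most 12, crops included, and the job is handed in when it is done.

```bash
mkdir -p pics; ls; python3 - <<'E'
from station import env, imaging, job, nets
import cv2,numpy as np
print(env.state())
for c in ("top","scene"):
    im=imaging.capture(c); cv2.imwrite(f"pics/{c}0.png",im["color"][:,:,::-1])
    T=np.array(im["extrinsics"]);print(c,T.round(3).tolist(),np.array(im["K"]).round(1).tolist(),im["distortion"])
    for n in ("slide","done_slide","reader","timer","salt_shaker","marker_black"):
        for d in nets.find_in(n,c): 
            p=T[:3,:3]@d["at"]+T[:3,3]
            q,_=cv2.projectPoints(np.array([d["at"]],float),np.zeros(3),np.zeros(3),np.array(im["K"]),np.array(im["distortion"]))
            print(n,round(d["score"],2),p.round(3),q.ravel().round())
E
```

```text
pics
{'time': 0.0, 'qpos': array([ 1.66167936e+00,  4.08164951e-02,  8.37943160e-02, -4.89105359e-04,
       -1.61549717e+00, -3.33711918e-01]), 'joint_vel': array([ 0.00062642, -0.00066209, -0.00162602, -0.00015114, -0.0003768 ,
        0.00014029]), 'joint_torque': array([ 6.37762478e-04, -3.68227029e+01,  3.47419381e+01,  6.93233594e+00,
       -5.44416092e-03, -9.14978131e-06]), 'tcp_pos': array([0.14410101, 0.58212546, 0.24726212]), 'orientation': array([ 8.93646516e-04,  9.92639217e-01, -1.21105670e-01, -5.73073007e-05]), 'force': array([ 0.13792306, -0.14171164,  0.22199938]), 'moment': array([0.00927523, 0.00217447, 0.02923786]), 'opening': 0.08520587754142393}
top [[0.024, -0.977, 0.212, 0.315], [-1.0, -0.022, 0.012, -0.211], [-0.007, -0.212, -0.977, 1.19], [0.0, 0.0, 0.0, 1.0]] [[467.2, 0.0, 311.6], [0.0, 467.2, 194.8], [0.0, 0.0, 1.0]] [-0.091791  0.        0.        0.        0.      ]
slide 0.89 [ 0.396 -0.443  0.004] [408. 265.]
slide 0.83 [ 0.427 -0.216  0.008] [318. 251.]
slide 0.26 [ 0.595 -0.361  0.061] [378. 182.]
done_slide 0.58 [0.466 0.003 0.01 ] [233. 233.]
rea
[... 179 characters left out ...]
59. 175.]
salt_shaker 0.16 [ 0.409 -0.342  0.011] [368. 259.]
marker_black 0.49 [ 0.41  -0.344  0.014] [369. 258.]
scene [[0.48, -0.521, 0.706, -0.235], [-0.877, -0.303, 0.373, -0.621], [0.02, -0.798, -0.603, 0.754], [0.0, 0.0, 0.0, 1.0]] [[493.9, 0.0, 317.5], [0.0, 493.9, 194.6], [0.0, 0.0, 1.0]] [-0.04718337  0.          0.          0.          0.        ]
slide 0.9 [ 0.426 -0.222  0.007] [295. 255.]
slide 0.56 [ 0.4   -0.45   0.005] [389. 304.]
done_slide 0.71 [ 0.461 -0.001  0.003] [223. 215.]
reader 0.64 [ 0.581 -0.375  0.057] [391. 220.]
timer 0.73 [ 0.688 -0.181  0.039] [334. 177.]
salt_shaker 0.88 [ 0.598 -0.08   0.046] [281. 181.]
marker_black 0.75 [ 0.409 -0.343  0.011] [342. 279.]
```

```bash
python3 - <<'E'
import cv2
a=cv2.imread("pics/top0.png")[110:310,180:460]
cv2.imwrite("pics/topc.png",cv2.resize(a,(784,560),interpolation=cv2.INTER_CUBIC))
E
```

```text
(no output)
```

View pics/topc.png

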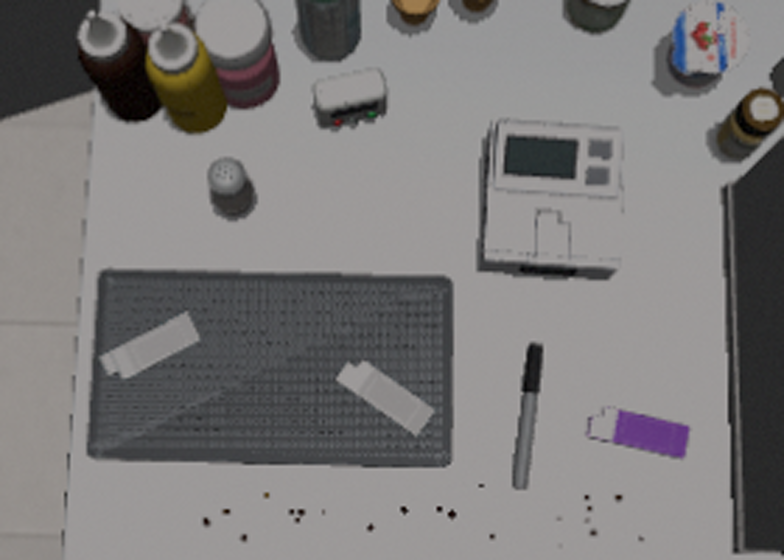

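View pics/scene0.png

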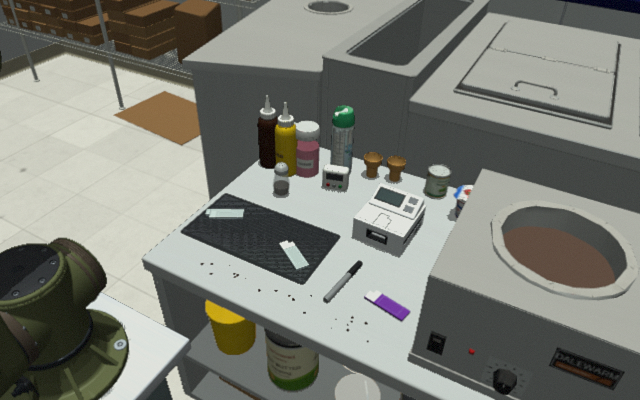

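The top picture has three slide shapes: one at (318,251), one at (233,233), and the purple one at (408,265), which is excluded. I'll look at the two clear ones with the wrist camera before choosing.

```bash
cat > h.py <<'E'
from station import env, imaging, job, nets
import cv2,numpy as np
from scipy.spatial.transform import Rotation as R
def tool():
    s=env.state(); return np.array(s["tcp_pos"]),R.from_quat(s["orientation"],scalar_first=True)
def off(p,n=None):
    t,r=tool(); print("tcp",t.round(4),"off",r.inv().apply(np.array(p)-t).round(4))
    if n is not None: # turn so that tool y is parallel to world angle n
        y=r.apply([0,1,0]); d=-(n-np.arctan2(y[1],y[0])); d=(d+np.pi/2)%np.pi-np.pi/2; print("turn",round(d,4))
def cap(c,f=None):
    im=imaging.capture(c)
    if f: cv2.imwrite(f,im["color"][:,:,::-1])
    return im
def plane(im,uv,z):
    K=np.array(im["K"]);T=np.array(im["extrinsics"])
    u=cv2.undistortPoints(np.array(uv,float).reshape(-1,1,2),K,np.array(im["distortion"])).reshape(-1,2)
    d=np.c_[u,np.ones(len(u))]@T[:3,:3].T
    return T[:3,3]+d*((z-T[2,3])/d[:,2])[:,None]
def proj(im,P):
    T=np.linalg.inv(np.array(im["extrinsics"]))
    q,_=cv2.projectPoints(np.array(P,float).reshape(-1,3),cv2.Rodrigues(T[:3,:3])[0],T[:3,3],np.array(im["K"]),np.array(im["distortion"]))
    return q.reshape(-1,2)
E
python3 - <<'E'
from h import *
off([.43,.25,.25]);off([.40,-.10,.30],np.pi/2)
im=imaging.capture("wrist");t,r=tool();T=np.array(im["extrinsics"])
print("cam in tool",r.inv().apply(T[:3,3]-t).round(3),(r.inv().as_matrix()@T[:3,:3]).round(2).tolist(),np.array(im["K"])[0,0])
E
```

```text
tcp [0.1442 0.5824 0.2483] off [ 0.3573  0.2539 -0.0017]
tcp [0.1442 0.5824 0.2483] off [ 0.4123  0.6009 -0.0517]
turn -0.2428
cam in tool [ 0.075  0.    -0.127] [[-0.0, -0.95, -0.3], [1.0, 0.0, -0.0], [0.0, -0.3, 0.95]] 355.6621986659114
```

```bash
python3 -m pendant '[{"offset":[0.06,0.05,-0.01],"turn":0},{"offset":[0.12,0.09,-0.01],"turn":0},{"offset":[0.18,0.13,-0.01],"turn":0},{"offset":[0.24,0.18,-0.01],"turn":0},{"offset":[0.3,0.22,-0.01],"turn":0},{"offset":[0.35,0.26,-0.01],"turn":-0.1},{"offset":[0.38,0.32,0],"turn":-0.24},{"offset":[0.41,0.38,0],"turn":-0.24},{"offset":[0.44,0.44,0],"turn":-0.24},{"offset":[0.46,0.5,0.01],"turn":-0.24},{"offset":[0.46,0.56,0.02],"turn":-0.24},{"offset":[0.46,0.59,0.03],"turn":-0.24}]' 0
python3 - <<'E'
from h import *
im=cap("wrist","pics/w1.png")
T=np.array(im["extrinsics"])
for n in ("slide","done_slide","reader"):
    for d in nets.find_in(n,"wrist"):
        p=T[:3,:3]@d["at"]+T[:3,3]; print(n,round(d["score"],2),p.round(4),proj(im,p).round())
print(tool()[0])
E
```

```text
time: 2.25
tcp_pos: [0.4516, -0.0682, 0.2251]
orientation: [-0.0, 1.0, -0.001, 0.001]
force: [1.5, -1.0, -0.6]
opening: 0.0858
slide 0.7 [ 0.4046 -0.4059  0.0118] [[632. 208.]]
done_slide 0.82 [0.4653 0.0009 0.0096] [[250. 151.]]
reader 0.84 [ 0.5668 -0.302   0.0504] [[601.  40.]]
[ 0.45149844 -0.06736844  0.22496028]
```

View pics/w1.png

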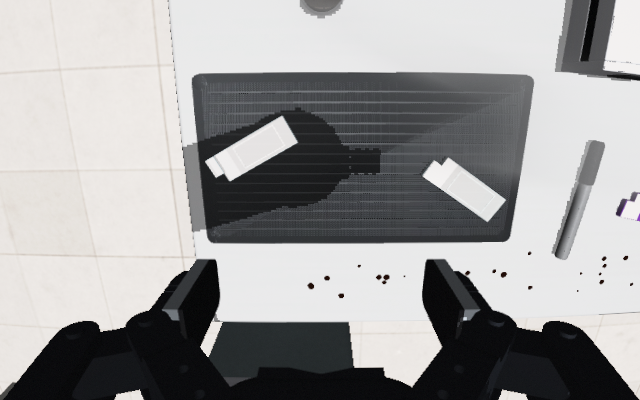

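Candidates in the wrist picture:
- **Left clear slide, (250,150):** its notch, near (222,178), is on the left-hand side of its end. That makes it the read slide.
- **Right clear slide, (463,190):** it points up-left with its notch at about (437,160), on the right-hand side. That fits the fresh slide.
- **Purple slide, (630,208):** excluded.

I'll confirm this in an enlarged crop.

```bash
python3 - <<'E'
import cv2
a=cv2.imread("pics/w1.png")
f=lambda x:cv2.resize(x,None,fx=6,fy=6,interpolation=cv2.INTER_CUBIC)
cv2.imwrite("pics/w1c.png",cv2.hconcat([f(a[110:190,200:305])[:, ::],f(a[145:225,415:515])])[:,:,:] if 0 else cv2.resize(cv2.hconcat([a[110:195,200:303],a[145:230,412:515]]),(792,330),interpolation=cv2.INTER_CUBIC))
E
```

```text
(no output)
```

View pics/w1c.png

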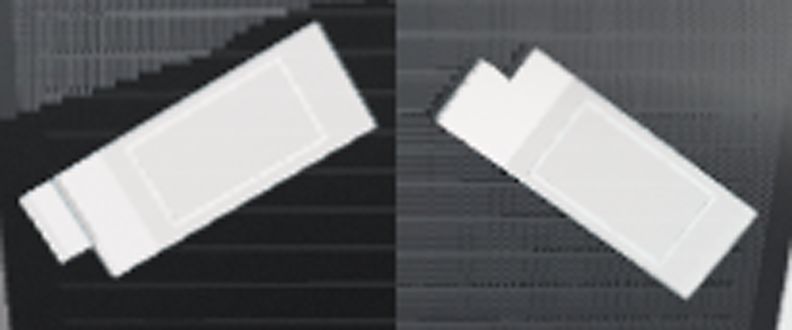

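Confirmed: the right slide is the fresh one. It points up-left with its notch on the right-hand (upper) side. The left one's notch is on the left-hand side, so it is the read slide. Next I'll measure the fresh slide and the reader.

```bash
cat >> h.py <<'E'
def slide(im,guess,z=.009):
    # rectify pixels of the bright blob near guess onto the plane z and fit a rectangle
    g=cv2.cvtColor(im["color"],cv2.COLOR_RGB2GRAY); u=proj(im,guess)[0]
    _,m=cv2.threshold(g,170,255,0); n,l,st,ce=cv2.connectedComponentsWithStats(m)
    h=[i for i in range(1,n) if 500<st[i,4]<30000]
    i=min(h,key=lambda i:np.hypot(*(ce[i]-u)))
    c=max(cv2.findContours((l==i).astype(np.uint8),cv2.RETR_EXTERNAL,cv2.CHAIN_APPROX_NONE)[0],key=len).reshape(-1,2)
    P=plane(im,c,z)[:,:2]; (cx,cy),(w,hh),a=cv2.minAreaRect((P*1000).astype(np.float32))
    a=np.radians(a if w>hh else a+90); print("px",ce[i].round(1),"c",round(cx,1),round(cy,1),"size",round(w,1),round(hh,1),"yaw",round(a,4))
    return np.array([cx,cy])/1000,a
E
python3 - <<'E'
from h import *
im=cap("wrist")
c,a=slide(im,[.427,-.216,.009])
print(plane(im,[[422.1,176.4],[433.6,159.9],[505.9,199.9],[483.2,222.3]],.009).round(4))
g=c  # frosted end towards +x,+y (up-left)
u=np.array([np.cos(a),np.sin(a)]); u=u if u[1]>0 else -u
p=c-u*.027; print("u",u,"grip",p); off([*p,.12],np.arctan2(u[0],-u[1]))
E
```

```text
px [465.4 187.2] c 426.9 -213.8 size 89.6 29.7 yaw 0.979
[[ 0.4382 -0.168   0.009 ]
 [ 0.4549 -0.1782  0.009 ]
 [ 0.4129 -0.2584  0.009 ]
 [ 0.3882 -0.2373  0.009 ]]
u [0.55781172 0.82996752] grip [ 0.41184692 -0.23622556]
tcp [ 0.4518 -0.0663  0.2252] off [-0.0394  0.17    0.1052]
turn -0.9829
```

```bash
python3 -m pendant '[{"offset":[-0.01,0.04,0.02],"turn":-0.18},{"offset":[-0.02,0.08,0.04],"turn":-0.36},{"offset":[-0.03,0.12,0.06],"turn":-0.54},{"offset":[-0.035,0.15,0.08],"turn":-0.72},{"offset":[-0.0394,0.17,0.1],"turn":-0.9},{"offset":[-0.0394,0.17,0.105],"turn":-0.983},{"offset":[-0.0394,0.17,0.105],"turn":-0.983},{"offset":[-0.0394,0.17,0.105],"turn":-0.983}]' 0 40
python3 - <<'E'
from h import *
im=cap("wrist","pics/w2.png")
c,a=slide(im,[.427,-.214,.009])
u=np.array([np.cos(a),np.sin(a)]); u=u if u[1]>0 else -u
p=c-u*.027; off([*p,.022],np.arctan2(u[0],-u[1]))
im=cap("top")
T=np.array(im["extrinsics"])
c,a=slide(im,[.427,-.214,.009])
E
```

```text
time: 3.5
tcp_pos: [0.4127, -0.2353, 0.1207]
orientation: [0.0, 0.882, 0.471, 0.0]
force: [1.3, 0.1, -0.5]
opening: 0.0855
px [322.  159.7] c 426.8 -213.7 size 89.1 29.5 yaw 0.979
tcp [ 0.4127 -0.2354  0.1207] off [-0.0012 -0.0005  0.0987]
turn 0.0015Traceback (most recent call last):
  File "<stdin>", line 8, in <module>
  File "h.py", line 28, in slide
    i=min(h,key=lambda i:np.hypot(*(ce[i]-u)))
ValueError: min() iterable argument is empty
```

View pics/w2.png

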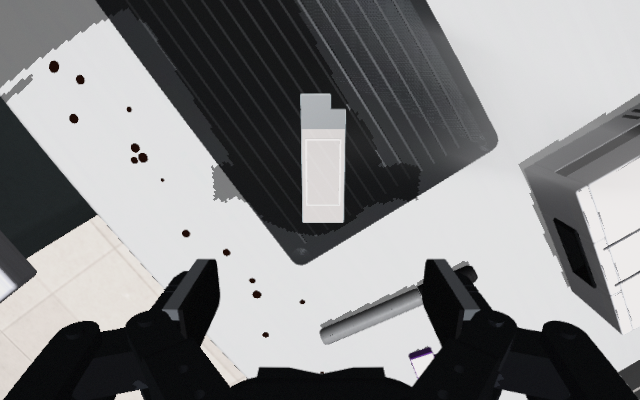

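The picture shows the fresh slide centred between the jaws at x≈322. Its frosted end is at the top (315,95) and the notch is on the right. Descending and gripping.

```bash
python3 -m pendant '[{"offset":[-0.001,-0.0005,0.05],"turn":0},{"offset":[-0.001,-0.0005,0.085],"turn":0},{"offset":[-0.001,-0.0005,0.1],"turn":0},{"offset":[-0.001,-0.0005,0.1],"turn":0},{"offset":[-0.001,-0.0005,0.1],"turn":0}]' 0 40
python3 -m pendant '[{"offset":[0,0,0],"turn":0},{"offset":[0,0,0],"turn":0},{"offset":[0,0,0],"turn":0},{"offset":[0,0,0],"turn":0},{"offset":[0,0,0],"turn":0},{"offset":[0,0,0],"turn":0},{"offset":[0,0,0],"turn":0},{"offset":[0,0,0],"turn":0}]' 1 50
```

```text
time: 4.22
tcp_pos: [0.4121, -0.237, 0.0219]
orientation: [0.001, 0.882, 0.471, 0.001]
force: [-0.6, 1.0, 1.3]
opening: 0.0853
time: 5.22
tcp_pos: [0.4114, -0.2369, 0.0207]
orientation: [0.001, 0.882, 0.471, 0.0]
force: [0.3, 0.1, 6.2]
opening: 0.0281
```

```bash
python3 -m pendant '[{"offset":[0,0,-0.03],"turn":0},{"offset":[0,0,-0.08],"turn":0},{"offset":[0,0,-0.13],"turn":0},{"offset":[0,0.02,-0.13],"turn":0.18},{"offset":[-0.02,0.02,-0.13],"turn":0.36},{"offset":[-0.02,0.02,-0.13],"turn":0.54},{"offset":[-0.02,0.02,-0.13],"turn":0.72},{"offset":[-0.02,0.02,-0.13],"turn":0.9},{"offset":[-0.02,0.02,-0.13],"turn":0.983},{"offset":[-0.02,0.02,-0.13],"turn":0.983}]' 1 50
python3 - <<'E'
from h import *
im=cap("wrist","pics/w3.png");print(tool()[0],tool()[1].as_matrix().round(3).tolist())
T=np.array(im["extrinsics"])
for n in ("slide","reader"):
    for d in nets.find_in(n,"wrist"):
        p=T[:3,:3]@d["at"]+T[:3,3]; print(n,round(d["score"],2),p.round(4),proj(im,p).round())
E
```

```text
time: 6.48
tcp_pos: [0.416, -0.2642, 0.1492]
orientation: [-0.0, 1.0, -0.001, -0.001]
force: [0.1, -0.4, -0.7]
opening: 0.0279
[ 0.41612777 -0.26421882  0.14931015] [[1.0, -0.001, -0.001], [-0.001, -1.0, 0.0], [-0.001, -0.0, -1.0]]
slide 0.75 [ 0.448  -0.2639  0.1409] [[321. 196.]]
slide 0.64 [ 0.3982 -0.4391  0.01  ] [[536. 206.]]
```

View pics/w3.png

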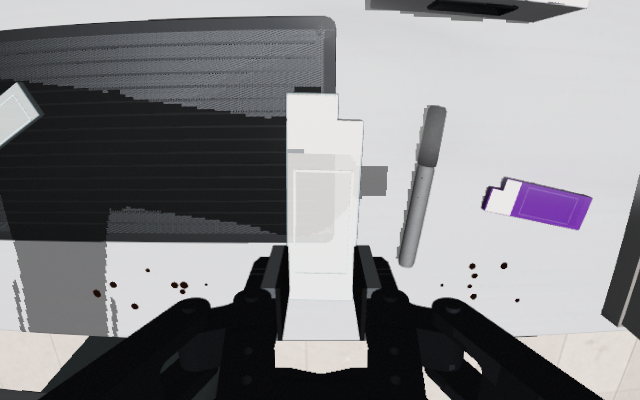

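The picture shows the slide held level and straight. The tip is at (287–338,94), the notch is on the right at (350,108), and the jaws are at x 275 and 365. Next I'll hover above the reader to measure its front edge and sides.

```bash
python3 -m pendant '[{"offset":[0.02,0.03,-0.03],"turn":0},{"offset":[0.05,0.06,-0.05],"turn":0},{"offset":[0.07,0.09,-0.05],"turn":0},{"offset":[0.08,0.096,-0.05],"turn":0},{"offset":[0.08,0.096,-0.05],"turn":0},{"offset":[0.08,0.096,-0.05],"turn":0}]' 1 50
python3 - <<'E'
from h import *
im=cap("wrist","pics/w4.png");print(tool()[0],tool()[1].as_matrix().round(3).tolist())
np.savez("w4.npz",**{k:np.array(v) for k,v in im.items()})
E
```

```text
time: 7.38
tcp_pos: [0.4958, -0.36, 0.2001]
orientation: [0.0, 1.0, -0.001, -0.0]
force: [0.1, -0.2, -0.6]
opening: 0.0275
[ 0.49585985 -0.35994602  0.2004202 ] [[1.0, -0.002, 0.001], [-0.002, -1.0, -0.0], [0.001, 0.0, -1.0]]
```

View pics/w4.png

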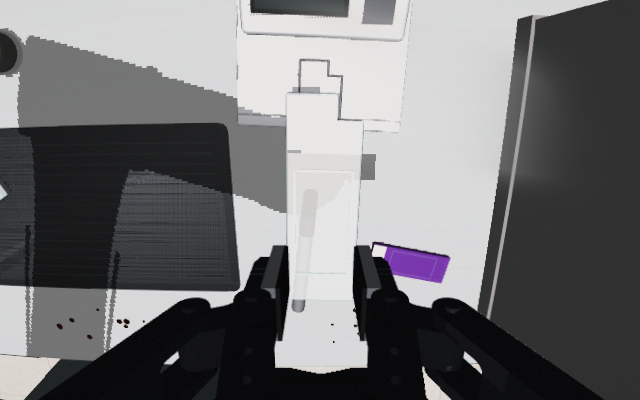

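```bash
python3 - <<'E'
import cv2,numpy as np
a=cv2.imread("pics/w4.png")[0:145,228:418]
a=cv2.resize(a,None,fx=4,fy=4,interpolation=cv2.INTER_CUBIC)
a=cv2.convertScaleAbs(a,alpha=2.2,beta=-310)
cv2.imwrite("pics/w4c.png",a)
E
```

```text
(no output)
```

View pics/w4c.png

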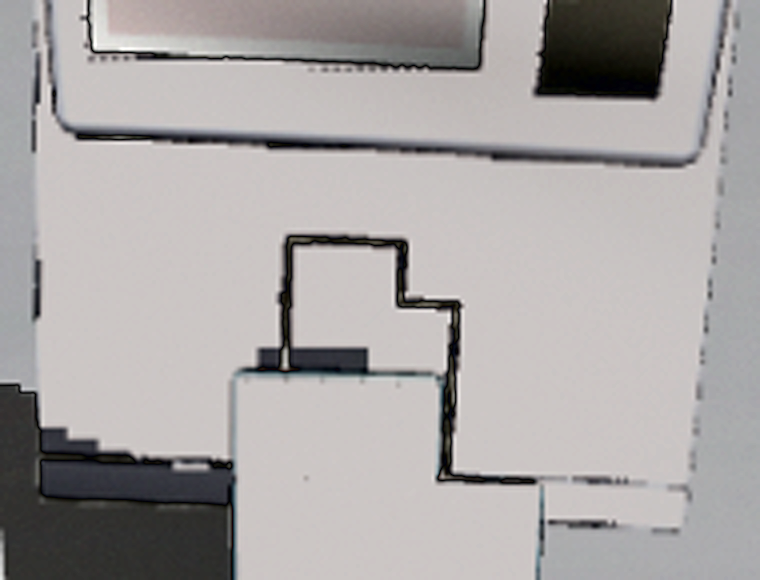

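```bash
python3 - <<'E'
from h import *
im=dict(np.load("w4.npz"))
n=["botL","botR","lineL","lineR","left150","left440","right160","right470","oTL","oL365","oTR","oSh","oR475"]
c=np.array([[40,500],[685,529],[40,459],[687,482],[37,150],[40,440],[720,160],[693,470],[288,239],[285,365],[405,242],[457,304],[447,475]])/4+[228,0]-.375
for a,p,q in zip(n,plane(im,c,.062),plane(im,c,.0)): print(a,p.round(4)[:2],q.round(4)[:2])
# in-hand pose of the slide: PnP of top-face corners (slide frame at top face centre)
px=np.array([[235/4+228,371/4],[443/4+228,374/4],[439/4+228,479/4],[543/4+228,482/4]])-.375
P=np.array([[.045,.015,0],[.045,-.005,0],[.035,-.005,0],[.035,-.015,0]])
t,r=tool()
for z in (.183,.186,.189,.192):
    Q=r.inv().apply(plane(im,px,z)-t); print(z,(Q*1000).round(1)[:,:2].tolist())
E
```

```text
botL [ 0.5425 -0.298 ] [ 0.536  -0.2835]
botR [ 0.5369 -0.4176] [ 0.529  -0.4311]
lineL [ 0.55   -0.2985] [ 0.5452 -0.2841]
lineR [ 0.5456 -0.4175] [ 0.5397 -0.431 ]
left150 [ 0.6034 -0.3011] [ 0.611  -0.2874]
left440 [ 0.5534 -0.2987] [ 0.5494 -0.2844]
right160 [ 0.6015 -0.4204] [ 0.6087 -0.4345]
right470 [ 0.5478 -0.4185] [ 0.5424 -0.4322]
oTL [ 0.588  -0.3447] [ 0.5921 -0.3412]
oL365 [ 0.5664 -0.3438] [ 0.5654 -0.3401]
oTR [ 0.5874 -0.3654] [ 0.5914 -0.3666]
oSh [ 0.5769 -0.3747] [ 0.5783 -0.3781]
oR475 [ 0.5467 -0.3732] [ 0.5411 -0.3763]
0.183 [[71.8, -13.8], [71.5, 6.5], [61.4, 6.3], [61.1, 16.7]]
0.186 [[71.9, -13.6], [71.6, 6.4], [61.6, 6.1], [61.4, 16.3]]
0.189 [[72.0, -13.3], [71.7, 6.3], [61.9, 6.0], [61.7, 16.0]]
0.192 [[72.0, -13.0], [71.7, 6.1], [62.2, 5.9], [61.9, 15.6]]
```

Results:
- **Reader:** the front face centre is about (0.5397, -0.3578) with yaw about -0.046. Width 119.5 mm matches, and the moulded outline agrees.
- **Slide in hand:** the tip is 72 mm ahead of the TCP, 1.3 mm off to the side, and skewed about 0.015.

I'll stage the tip 12 mm before the mouth.

```bash
python3 -m pendant '[{"offset":[-0.05,-0.006,0],"turn":0.03},{"offset":[-0.06,-0.0063,0.05],"turn":0.03},{"offset":[-0.06,-0.0063,0.1],"turn":0.03},{"offset":[-0.06,-0.0063,0.14],"turn":0.03},{"offset":[-0.05,-0.0063,0.149],"turn":0.03},{"offset":[-0.04,-0.0063,0.149],"turn":0.03},{"offset":[-0.04,-0.0063,0.149],"turn":0.03},{"offset":[-0.04,-0.0063,0.149],"turn":0.03}]' 1 50
python3 - <<'E'
from h import *
im=cap("wrist"); s=cap("scene"); print(tool()[0],tool()[1].as_matrix().round(3).tolist())
a=cv2.resize(im["color"][0:150,220:420],(640,480),interpolation=cv2.INTER_CUBIC)
m=[.5397,-.3578,.0335]; u=proj(s,m)[0].astype(int); print(u, proj(im,[.5397,-.3578,.062]))
b=cv2.resize(s["color"][u[1]-35:u[1]+35,u[0]-50:u[0]+50],(640,448),interpolation=cv2.INTER_CUBIC)
o=np.vstack([a,b])[:,:,::-1]; cv2.imwrite("pics/s5.png",cv2.resize(o,(400*1,580)))
cv2.imwrite("pics/s5.png",cv2.resize(np.hstack([a[:448],b])[:,:,::-1],(800,280)))
E
```

```text
time: 8.43
tcp_pos: [0.457, -0.3545, 0.0525]
orientation: [0.0, 1.0, -0.016, 0.001]
force: [-0.3, 0.5, -0.2]
opening: 0.0284
[ 0.45646932 -0.35439726  0.05191865] [[0.999, -0.033, 0.001], [-0.033, -0.999, -0.001], [0.001, 0.001, -1.0]]
[375 236] [[323.86074098  58.3179463 ]]
```

View pics/s5.png

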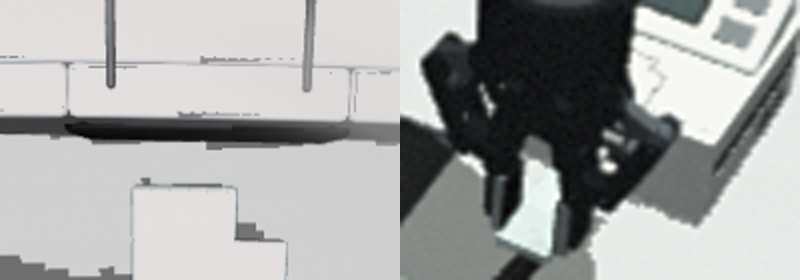

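The wrist picture shows the mouth's flared lip at crop x 67–348, centre about 207. The slide is at 132–287, centre about 209, so it is nearly aligned. I'll compute the residual in the mouth frame.

```bash
python3 - <<'E'
from h import *
im=cap("wrist")
c=np.array([[132,186],[237,186],[237,239],[287,240],[132,275],[287,275]])/2+[220,0]-.25
l=np.array([[67,120],[348,120],[110,85],[308,88],[67,63],[350,68],[0,117],[400,118]])/2+[220,0]-.25
y=-.046; A=np.array([[np.cos(y),np.sin(y)],[-np.sin(y),np.cos(y)]])
f=lambda p:((p[:,:2]-[.5397,-.3578])@A.T*1000).round(1).tolist()
for z in (.037,.040): print(z,f(plane(im,c,z)))
print(f(plane(im,l,.062)))
g=cv2.cvtColor(im["color"],cv2.COLOR_RGB2GRAY).astype(int)
for r in (125,150,180,210): 
    d=np.abs(np.diff(g[r,260:390])); print(r,[(260+i,d[i]) for i in np.argsort(-d)[:6]])
E
```

```text
0.037 [[-11.7, 14.4], [-11.4, -5.9], [-21.6, -6.1], [-21.6, -16.0], [-28.9, 14.6], [-28.5, -16.3]]
0.04 [[-11.6, 14.1], [-11.4, -5.7], [-21.3, -6.0], [-21.3, -15.6], [-28.5, 14.3], [-28.1, -15.9]]
[[-1.2, 22.0], [-0.6, -21.8], [4.0, 15.2], [4.0, -15.3], [7.2, 21.8], [7.1, -21.6], [-0.7, 32.6], [-0.1, -29.9]]
125 [(np.int64(362), np.int64(43)), (np.int64(363), np.int64(33)), (np.int64(286), np.int64(28)), (np.int64(284), np.int64(25)), (np.int64(285), np.int64(8)), (np.int64(287), np.int64(7))]
150 [(np.int64(285), np.int64(71)), (np.int64(286), np.int64(53)), (np.int64(361), np.int64(33)), (np.int64(362), np.int64(30)), (np.int64(284), np.int64(20)), (np.int64(360), np.int64(15))]
180 [(np.int64(367), np.int64(91)), (np.int64(359), np.int64(76)), (np.int64(285), np.int64(47)), (np.int64(286), np.int64(31)), (np.int64(358), np.int64(23)), (np.int64(350), np.int64(21))]
210 [(np.int64(381), np.int64(93)), (np.int64(378), np.int64(91)), (np.int64(357), np.int64(54)), (np.int64(286), np.int64(48)), (np.int64(285), np.int64(27)), (np.int64(358), np.int64(23))]
```

Residual: the slide centre is 0.8 mm toward -y, it is parallel, and the tip is about 11 mm before the face. I'll correct the shift and insert slowly.

```bash
python3 -m pendant '[{"offset":[0.004,-0.0008,0],"turn":0.01},{"offset":[0.008,-0.0007,0],"turn":0.01},{"offset":[0.013,-0.0006,0],"turn":0.01},{"offset":[0.018,-0.0006,0],"turn":0.01},{"offset":[0.023,-0.0005,0],"turn":0.01},{"offset":[0.028,-0.0004,0],"turn":0.01},{"offset":[0.033,-0.0004,0],"turn":0.01},{"offset":[0.038,-0.0003,0],"turn":0.01},{"offset":[0.041,-0.0003,0],"turn":0.01},{"offset":[0.041,-0.0003,0],"turn":0.01}]' 1 70
```

```text
time: 9.82
tcp_pos: [0.4973, -0.3552, 0.0509]
orientation: [0.0, 1.0, -0.021, -0.0]
force: [0.2, -0.4, -0.7]
opening: 0.027
```

No contact force with the tip about 30 mm in. Continuing past the key onto the ejector.

```bash
python3 -m pendant '[{"offset":[0.002,0,0],"turn":0},{"offset":[0.004,0,0],"turn":0},{"offset":[0.006,0,0],"turn":0},{"offset":[0.008,0,0],"turn":0},{"offset":[0.009,0,0],"turn":0},{"offset":[0.009,0,0],"turn":0},{"offset":[0.009,0,0],"turn":0}]' 1 70
python3 -m pendant '[{"offset":[0.001,0,0],"turn":0},{"offset":[0.002,0,0],"turn":0},{"offset":[0.002,0,0],"turn":0},{"offset":[0.002,0,0],"turn":0}]' 1 70
```

```text
time: 10.7
tcp_pos: [0.5058, -0.3557, 0.0509]
orientation: [-0.0, 1.0, -0.021, -0.0]
force: [-4.8, -0.4, -0.6]
opening: 0.0268
time: 11.2
tcp_pos: [0.508, -0.3557, 0.0509]
orientation: [0.0, 1.0, -0.021, -0.0]
force: [-4.1, -0.0, -0.5]
opening: 0.027
```

The force is in the spring's range. I'll push on in small steps until it rises at the stop.

```bash
python3 -m pendant '[{"offset":[0.001,0,0],"turn":0},{"offset":[0.002,0,0],"turn":0},{"offset":[0.002,0,0],"turn":0},{"offset":[0.002,0,0],"turn":0}]' 1 70
python3 -m pendant '[{"offset":[0.001,0,0],"turn":0},{"offset":[0.0015,0,0],"turn":0},{"offset":[0.0015,0,0],"turn":0},{"offset":[0.0015,0,0],"turn":0}]' 1 70
```

```text
time: 11.7
tcp_pos: [0.5095, -0.3558, 0.0508]
orientation: [-0.0, 1.0, -0.021, -0.001]
force: [-7.4, 0.6, -0.8]
opening: 0.0273
time: 12.2
tcp_pos: [0.5097, -0.3559, 0.0503]
orientation: [-0.0, 1.0, -0.022, -0.002]
force: [-10.2, 0.1, 1.2]
opening: 0.027
```

```bash
python3 -m pendant '[{"offset":[0,0,0],"turn":0},{"offset":[0,0,0],"turn":0},{"offset":[0,0,0],"turn":0},{"offset":[0,0,0],"turn":0}]' 1 70
python3 - <<'E'
from h import *
im=cap("wrist","pics/w6.png"); t,r=tool(); s=env.state(); print(t,s["force"],s["opening"])
tip=t+r.apply([.0718,.0013,.0165]); y=-.046
d=tip[:2]-[.5389,-.3578]; print("tip in mouth",np.array([d[0]*np.cos(y)+d[1]*np.sin(y),-d[0]*np.sin(y)+d[1]*np.cos(y),tip[2]-.0335]).round(4))
c=cap("scene");T=np.array(c["extrinsics"])
for n in ("done_slide","timer","salt_shaker","marker_black"):
    for q in nets.find_in(n,"scene")[:1]: print(n,(T[:3,:3]@q["at"]+T[:3,3]).round(3))
E
```

```text
time: 12.7
tcp_pos: [0.5098, -0.3559, 0.0504]
orientation: [-0.0, 1.0, -0.022, -0.002]
force: [-9.7, 0.6, 1.0]
opening: 0.0274
[ 0.50974785 -0.35589752  0.05034527] [-10.56766685   0.43588702   1.54535495] 0.027482542322862756
tip in mouth [ 0.0425 -0.0005  0.    ]
done_slide [ 0.461 -0.001  0.002]
timer [ 0.689 -0.181  0.042]
salt_shaker [ 0.595 -0.079  0.045]
marker_black [ 0.461 -0.002  0.004]
```

View pics/w6.png

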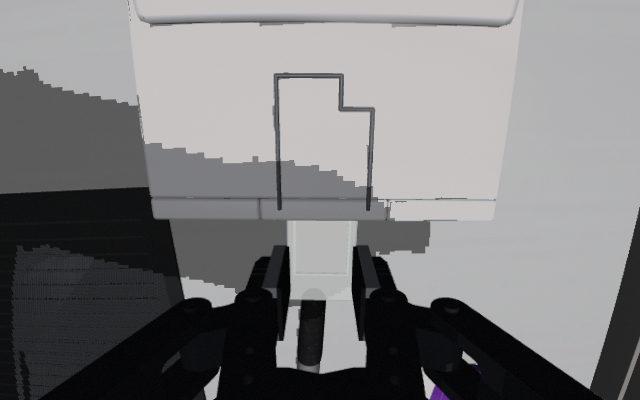

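```bash
python3 -c "
from station import job; print(job.sign_off())"
```

```text
the job is handed in; nothing more can be done
None
```

The fresh slide is in the reader, frosted end first and label up, pushed against the stop. I signed off at about 12.7 s with the gripper still holding it there; the sign-off gave no verdict.

I took the right-hand clear slide, because its notch is at the right-hand corner when the frosted end points away. The left clear slide (notch on the left) and the purple look-alike were left alone.

Last checks:
- **Depth:** the tip is estimated at 42.5 mm behind the front face. That is from the arm pose and camera measurements, since the ejector travel can't be read directly. The last 1.5 mm of commanded push moved the arm only about 0.2 mm, while the reaction rose from 7 to about 10 N, so it is at the stop.
- **Level and position:** the tip is about 0.5 mm off centre sideways, and its estimated height matches the mouth's centre.
- **Grip:** the label line sits at the same picture row (about 273) as before the push, so the slide did not slip in the jaws. The grip command is 70 N, with an opening reading of 27.5 mm.
- **Surroundings:** the read slide, timer and salt shaker were found within about 3 mm of where they started.
- **Check that failed:** the network's marker report landed on the read slide, so it gave no usable position. The wrist picture shows a pen lying behind the jaws, roughly where the marker started, and nothing came down low enough to touch it. I did not measure its position.

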